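# Close a press-and-turn tablet jar

## Robot

A 6-joint arm with a two-finger parallel gripper is mounted at the origin on the work surface. World frame = base frame: x ahead of the robot, y to its left, z up, the work surface at z = 0. Lengths are in mm, angles in rad, forces in N, time in s.
With the tool pointing down it reaches from about 350 to 875 mm from the base axis. Payload 4.2 kg.
Tool frame: the origin (TCP) lies at the very end of the fingers, on their centre line; the grasp point (between the pads) lies arm.hold_point_z behind it (arm.hold_point_z is the distance from the TCP to the grasp point, in mm); y points along the fingers, x is the direction in which the jaws open and shut, and the axes are right-handed (so a half turn about y gives the same grasp; the last joint's range is limited). The gripper opens to 85 mm and grips with 20 to 120 N. Pads are 22 mm wide; open, the fingers measure 114 mm over their backs; the gripper's body (76 mm by 85 mm) begins 54 mm behind the grasp point. The pads swing forward as they close: fully open they stand 13 mm farther back than shut.
Start: joints at [-0.989, 0.385, 0.008, 0, -1.194, -0.259], TCP at [198.28, -592.692, 192.712] pointing down, gripper open.
Joint ranges: [-3.14, 3.14], [-1.21, 2.06], [-1.07, 1.41], [-3.16, 2.05], [-2.99, -0.16], [-3.1, 3.1]. Speed limits (rad/s): [2.79, 2.79, 3.14, 3.14, 3.14, 3.14].

## Interface

Orientations are given as a unit quaternion [x, y, z, w].
In Python, from bench import arm gives the robot as it stands.
- The arm moves only by the shell command python3 -m creep 'ROWS'. ROWS is JSON, a list of rows, each a list of 3 entries, a list of its own where there are three numbers: the shift along the world's x, y, z in mm, then the turn, a rotation vector about the world's x, y, z in rad, then the gripper command: -1 is shut, 1 is fully open, values between are in proportion. In form: [[[dx, dy, dz], [wx, wy, wz], jaw], ...]. A call has 1 to 12 rows; each row is the pose to reach, as a shift and turn from the pose commanded when the call began; what a row does not reach only later rows make up. A row lasts 1/12 s, in which the tool goes at most 41.7 mm and 7.16 degrees, less where a joint would pass 70% of its speed; a pose out of reach is approached as far as the arm can. A call with a gripper value outside its range is refused whole. The fingers move at their own pace and stop on an object; the grip force is fixed at half the most. Time passes only in rows, so rows that repeat a pose let the fingers close. It gives the time, the measured TCP pose, the force and the opening at its end, in the units of the state.
- arm.read_state(): the state, without advancing time (a new reading comes with each control period).
- arm.get_image(name): name is "side" or "top"; returns (picture, depth): 400x640x3 uint8, red, green, blue; 400x640 float32, mm along the optical axis (not along the pixel's ray), 0 where there is no reading.
- arm.camera_params(name): a dict with "camera_matrix" (3x3 intrinsics, pixels), "extrinsics" (4x4, takes a point from world to camera coordinates). Camera axes: x right, y down, z forward; pixel columns grow to the right and rows downward; lengths in mm; the calibration is good to about 2 mm. A picture is of the moment at which its call begins. camera_params takes no time and is no camera call.
- arm.job_done(): hands the job in, once; it reports no verdict.
The state is a dict: "clock": time; "joints": joint angles; "joint_vel": joint speeds; "joint_efforts": joint torques, N m; "position": TCP position; "ee_rot": TCP orientation; "contact_force": force on the tool from outside, world axes, zero at the start; "wrist_torque": the same for the moment, N m; "gripper_width": finger opening in mm.
Only numpy, scipy, OpenCV 4.12 (cv2) and the standard library are available. Lean on these libraries where they do the work, as an engineer would, in place of code of your own. Each camera call takes 0.05 s, during which the arm holds its last target.

## Task

The open jar of disinfectant tablets in the bench caddy has to be shut: take its cap from the bench, set it over the neck, feel for the place where it drops between the hooks, then press it down and turn it clockwise until its lugs lock under the collar and it stays down by itself. Press firmly but do not force it, keep the jar standing in its pocket, leave the other things alone and let go of the cap at the end.

Things in the scene. Friction and masses are not known exactly. Their poses are not given: they have to be found in the camera images.
- cap: The loose cap: white ribbed press-and-turn cap, 60 mm diameter, 26.5 mm high, 45 g, lying mouth down on the bench. Origin: centre of the skirt's lower edge; z up through the flat top. Its skirt is 2.5 mm thick. Nothing outside shows where the lugs inside it are, and its x and y axes are not tied to them in any way told here: feel for them.
- cap_top (a point): Centre of the cap's flat top, 26.5 mm above the cap's origin. Under the top is a sealing disc on a spring: about 1 N at first touch, then 2 N per mm, 7.5 mm of travel.
- cap_lugs (a point): Centre of the cap at the lower faces of its four inner lugs, 2 mm above the cap's origin. The lugs are 90 degrees apart, each 20 degrees wide and 4 mm high, reaching in from the skirt to radius 23 mm.
- jar: The open jar: white square wide-mouth jar, 68 x 68 mm, 0.3 to 0.5 kg, loose in its caddy pocket with 1.5 mm of play each side. Origin: centre of its underside; z up along the neck's axis. Shoulder at 84 mm, above it the round neck, 43 mm diameter, with a hooked collar.
- jar_rim (a point): Centre of the jar's open mouth, level with the rim, 108 mm above the jar's origin. The cap's sealing disc presses on this rim. The parts crack if the contact force between cap and jar passes 50 N, pressing and twisting together: 1 N m of twist against the end stop already makes about 40 N.
- jar_collar (a point): On the neck's axis at the tops of the four collar hooks, 102 mm above the jar's origin. Hooks reach out to radius 26 mm, 90 degrees apart, bearing not told, with 36 degree gaps: the cap drops in over about 12 degrees of every 90. Resting on the hooks (rigid) the cap's origin is 2 mm below this point; dropped into the gaps, where the disc meets the rim, 7 mm below.
- jar_lock (a point): Where the cap's origin ends when locked: on the neck's axis, 92 mm above the jar's origin. To lock: in the gaps press the cap to at least 2.5 mm below this point (about 13 N; hard bottom at 4.5 mm below, 16 N), turn it clockwise seen from above, 45 to 60 degrees, to the firm end stop, let go: it springs up to this point. If not locked it springs up 3 mm higher.
- caddy: The steel bench caddy, fixed to the bench: base plate 92 x 212 x 4 mm, two square pockets (71 mm inside, rims 45 mm above the bench) centred 57.5 mm either side of its middle along its y axis. Origin: centre of its underside. The open jar stands in one pocket, a closed jar in the other (which is which varies).
- full_jar: The other jar, the same but already closed with its cap on (118.5 mm high), in the caddy's other pocket; leave alone. Origin: centre of its underside.
- tip_box: Closed pipette-tip box, 84 x 124 x 65 mm, bystander. Origin: centre of its underside.
- tube_rack: Grey rack of small tubes, 70 x 160 x 43 mm, bystander. Origin: centre of its underside.
- mouse: Black computer mouse, 105 x 60 x 30 mm, bystander. Origin: centre of its underside.

How it is judged:
By the outcome, as a careful person would: the job done as asked, in the order asked, and still so for the second after the job is handed in, with the robot touching nothing.
It also fails if it takes over 64 s, if anything falls off the work surface, if the arm or the gripper's body presses on something with over 40 N, if the wrist force passes 120 N, or if a joint passes its speed limit or range.

## Working session

There is one attempt and no reset: what is moved stays moved. The work goes in short steps, Python scripts to look and compute and a shell command to move; the robot and the scene stay as the last step left them, time stands still between calls to the robot, and variables do not carry over. Pictures are saved under pics/ and viewed, and the job is handed in when it is done.

```bash
mkdir -p pics; ls; cat > h.py <<'E'
import numpy as np,cv2
from bench import arm
def snap(n,tag):
    im,d=arm.get_image(n); cv2.imwrite(f'pics/{tag}.png',im[:,:,::-1]); np.savez(f'pics/{tag}.npz',im=im,d=d); return im,d
def cam(n):
    p=arm.camera_params(n); return np.array(p['camera_matrix']),np.array(p['extrinsics'])
def deproj(n,u,v,z):
    K,E=cam(n); c=np.linalg.inv(K)@np.array([u,v,1.])*z
    return (np.linalg.inv(E)@np.append(c,1))[:3]
def plane(n,u,v,h):
    K,E=cam(n); R=E[:3,:3]; o=-R.T@E[:3,3]; r=R.T@np.linalg.inv(K)@np.array([u,v,1.])
    return o+r*(h-o[2])/r[2]
def proj(n,P):
    K,E=cam(n); c=E[:3,:3]@np.array(P,float)+E[:3,3]; q=K@c; return q[:2]/q[2]
def cloud(n,d):
    K,E=cam(n); v,u=np.mgrid[:400,:640]; R=E[:3,:3]
    c=np.stack([u,v,np.ones_like(u)],-1)@np.linalg.inv(K).T*d[...,None]
    w=(c-E[:3,3])@R; w[d==0]=np.nan; return w
E
python3 - <<'E'
from h import *
np.set_printoptions(precision=3,suppress=True)
for n in('side','top'):
    snap(n,n+'0'); print(n,*cam(n))
print(arm.read_state(),arm.hold_point_z)
E
```

```text
pics
side [[433.714   0.    315.077]
 [  0.    433.714 199.158]
 [  0.      0.      1.   ]] [[  -0.912   -0.411   -0.015  582.428]
 [  -0.303    0.696   -0.652  197.898]
 [   0.278   -0.59    -0.758 1063.822]
 [   0.       0.       0.       1.   ]]
top [[384.943   0.    317.442]
 [  0.    384.943 203.664]
 [  0.      0.      1.   ]] [[  0.011  -1.      0.019  54.247]
 [ -0.997  -0.012  -0.076 645.66 ]
 [  0.076  -0.018  -0.997 893.388]
 [  0.      0.      0.      1.   ]]
{'clock': 0.1, 'joints': array([-0.989,  0.385,  0.007, -0.   , -1.194, -0.259]), 'joint_vel': array([-0.001, -0.002,  0.004,  0.002,  0.001, -0.001]), 'joint_efforts': array([ -0.001, -39.332,  18.893,   4.198,  -0.003,   0.   ]), 'position': array([ 198.096, -592.155,  191.733]), 'ee_rot': array([ 0.413,  0.574, -0.573, -0.414]), 'contact_force': array([-0.227,  0.312, -0.771]), 'wrist_torque': array([ 0.02 ,  0.012, -0.   ]), 'gripper_width': 85.38899563949803} 18.700000000000003
```

View pics/side0.png

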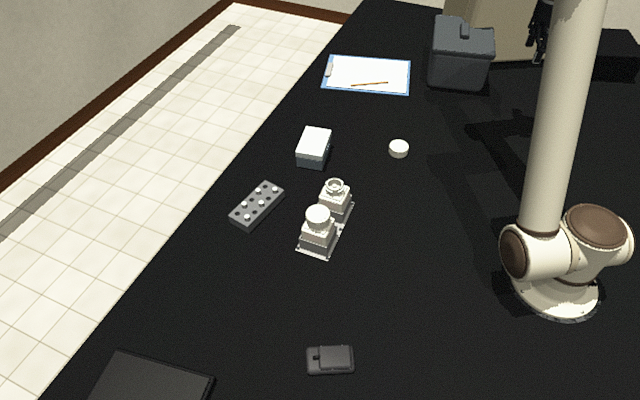

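View pics/top0.png

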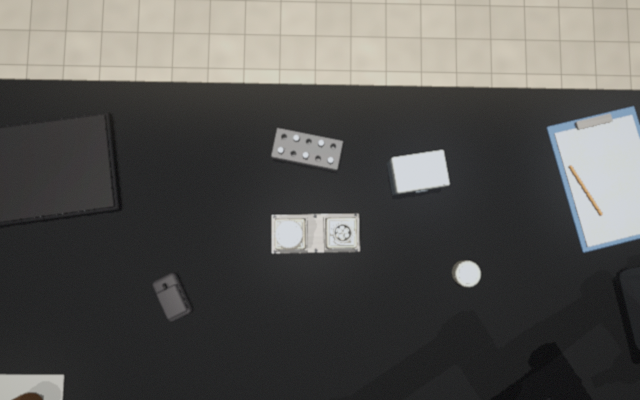

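```bash
python3 -c "
from scipy.spatial.transform import Rotation as R
print(R.from_quat([0.413,0.574,-0.573,-0.414]).as_matrix().round(3))"
```

```text
[[-0.316 -0.    -0.949]
 [ 0.949  0.002 -0.316]
 [ 0.002 -1.    -0.   ]]
```

The side view shows the cap at about (399,149), the open jar's mouth at (335,185) and the closed jar at (318,215). In the top view the cap is at (467,273), the open jar at (342,233) and the closed jar at (290,234). Next I measure both from the two views.

```bash
cat > m.py <<'E'
from h import *
np.set_printoptions(precision=1,suppress=True)
for n,bx in (('top',{'cap':(445,250,490,300),'open':(322,212,362,256)}),('side',{'cap':(380,130,420,165),'open':(320,170,355,222)})):
    f=np.load(f'pics/{n}0.npz'); w=cloud(n,f['d']); im=f['im']
    for k,(a,b,c,d) in bx.items():
        p=w[b:d,a:c].reshape(-1,3)
        for lo,hi in ((10,22),(22,30),(75,90),(95,101),(101,106),(104,114)):
            s=p[(p[:,2]>lo)&(p[:,2]<hi)]
            if len(s)>15: print(n,k,lo,hi,len(s),s.mean(0),'med',np.median(s,0),'ext',s.min(0),s.max(0))
    for k,(a,b,c,d) in bx.items():
        cv2.imwrite(f'pics/{n}_{k}.png',cv2.resize(im[b:d,a:c,::-1],None,fx=9,fy=9,interpolation=cv2.INTER_CUBIC))
# cap ellipse
for n,bx in (('top',(445,250,490,300)),('side',(380,130,420,165))):
    f=np.load(f'pics/{n}0.npz'); a,b,c,d=bx
    g=cv2.cvtColor(f['im'],cv2.COLOR_RGB2GRAY)[b:d,a:c]
    _,m=cv2.threshold(g,0,255,cv2.THRESH_OTSU); cs,_=cv2.findContours(m,cv2.RETR_EXTERNAL,cv2.CHAIN_APPROX_NONE)
    c=max(cs,key=cv2.contourArea); e=cv2.fitEllipse(c); M=cv2.moments(c)
    u,v=a+M['m10']/M['m00'],b+M['m01']/M['m00']
    print(n,'cap',e,u,v,plane(n,u,v,26.5),plane(n,u,v,13))
E
python3 m.py
```

```text
top cap 10 22 50 [ 490.4 -272.9   15.8] med [ 492.1 -269.7   16.3] ext [ 456.2 -294.8   10.3] [ 514.4 -264.2   21.8]
top cap 22 30 469 [ 484.7 -293.3   27.3] med [ 485.  -292.9   27.6] ext [ 454.4 -324.7   22. ] [ 513.2 -265.2   29.9]
top open 10 22 17 [586.   43.9  16.8] med [585.   43.   16.6] ext [544.7  40.3  12.8] [613.6  48.1  21.2]
top open 75 90 531 [578.2  11.6  84.1] med [578.4  14.8  83.5] ext [544.6 -24.2  75.8] [612.   43.3  89.9]
top open 95 101 106 [576.8   8.   97.6] med [577.9   8.8  97.5] ext [562.8  -8.7  95. ] [593.3  22.  101. ]
top open 101 106 44 [575.2   7.8 104.3] med [574.8   9.3 104.7] ext [552.2 -16.7 101. ] [601.9  33.3 106. ]
top open 104 114 186 [577.7   8.9 109.4] med [578.    9.3 109.3] ext [552.2 -16.5 104.1] [601.8  33.5 113.9]
side cap 10 22 87 [ 482.6 -278.6   17.8] med [ 481.3 -273.8   18.7] ext [ 453.  -320.6   10.3] [ 512.2 -260.3   21.9]
side cap 22 30 159 [ 481.4 -290.9   24.2] med [ 482.1 -291.5   23.9] ext [ 454.2 -319.6   22. ] [ 509.7 -262.1   27.9]
side open 10 22 52 [545.9  30.1  16.3] med [540.   45.8  17.3] ext [537.5 -26.1  10.1] [57
[... 244 characters left out ...]
 101 57 [574.2  14.   97.8] med [573.3  12.7  97.7] ext [545.  -11.4  95.2] [602.9 114.8 101. ]
side open 101 106 73 [573.9  19.1 103.3] med [574.6  22.4 103.2] ext [543.  -13.3 101. ] [601.1 126.1 105.9]
side open 104 114 100 [572.8  22.5 108. ] med [573.5  18.5 108.1] ext [542.9  -9.  104. ] [601.1 134.5 113. ]
top cap ((22.478185653686523, 23.39182472229004), (24.99143409729004, 25.68446159362793), 146.26458740234375) 467.4849087893864 273.38640132669985 [ 484.1 -294.4   26.5] [ 482.7 -299.9   13. ]
side cap ((18.588102340698242, 15.5887451171875), (12.907737731933594, 19.388669967651367), 99.5194320678711) 398.5601374570447 145.57731958762886 [ 483.8 -288.6   26.5] [ 486.6 -303.6   13. ]
```

```bash
python3 - <<'E'
from h import *
a=cv2.imread('pics/top_open.png');b=cv2.imread('pics/side_open.png');c=np.zeros((470,360+320,3),np.uint8)
c[:396,:360]=a[:396];c[:468,360:360+315]=b;cv2.imwrite('pics/crop1.png',c)
E
```

```text
(no output)
```

View pics/crop1.png

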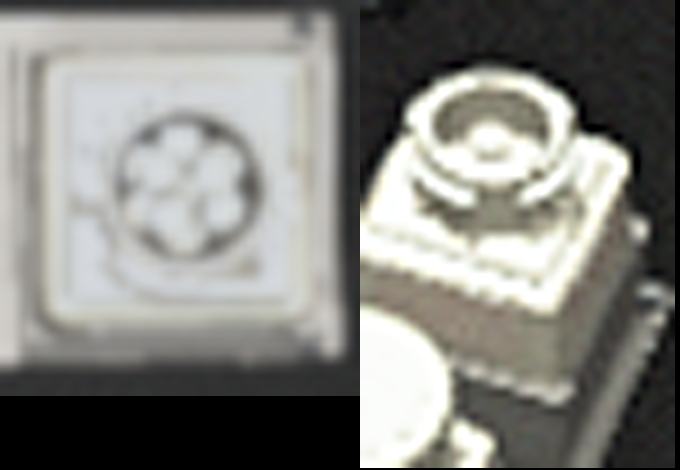

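The crop shows the open mouth centred at crop pixel (187,187) in the top view, which is image (342.3,232.3). In the side view it is at about image (334.7,183.4). No hook bearing can be made out reliably.

```bash
python3 - <<'E'
from h import *
np.set_printoptions(precision=1,suppress=True)
print(plane('top',342.3,232.3,108),plane('side',334.6,183.2,108))
# triangulate
def tri(ut,us):
    Ps=[cam(n)[0]@cam(n)[1][:3] for n in('top','side')]
    X=cv2.triangulatePoints(Ps[0],Ps[1],np.array(ut,float).reshape(2,1),np.array(us,float).reshape(2,1)); return (X[:3]/X[3]).T
print('rim',tri((342.3,232.3),(334.6,183.2)))
# cap top face: bright mask in top/side
f=np.load('pics/top0.npz');w=cloud('top',f['d']);p=w[250:300,445:490].reshape(-1,3);q=p[p[:,2]>24.5]
print('captop top cam minEnc',cv2.minEnclosingCircle(q[:,:2].astype(np.float32)),cv2.fitEllipse(cv2.convexHull(q[:,:2].astype(np.float32))),np.median(q[:,2]))
f=np.load('pics/side0.npz');w=cloud('side',f['d']);p=w[125:170,375:425].reshape(-1,3);q=p[(p[:,2]>22.8)]
print(cv2.fitEllipse(cv2.convexHull(q[:,:2].astype(np.float32))),np.median(q[:,2]))
g=cv2.cvtColor(f['im'],cv2.COLOR_RGB2GRAY)[132:165,383:417]; print(g[::2,::2])
for z,c in ((0,(484,-293)),(26.5,(484,-293))):
    print(z,proj('side',(*c,z)),proj('top',(*c,z)))
E
```

```text
[577.4   9.1 108. ] [577.4   7.8 108. ]
rim [[577.1   9.1 109.4]]
captop top cam minEnc ((484.5151672363281, -294.6137390136719), 30.13549041748047) ((484.3374938964844, -294.5103454589844), (58.32673263549805, 59.3125114440918), 167.5890655517578) 27.83618489148437
((482.1812744140625, -290.7006530761719), (55.89309310913086, 57.30740737915039), 19.992063522338867) 24.34780962832155
[[ 37  38  38  36  35  38  38  35  31  34  35  33  31  40  35  40  32]
 [ 39  38  33  34  38  36  35  35  37  31  37  38  37  33  37  35  39]
 [ 30  34  28  34  42  36  33  34  37  34  34  35  34  31  36  37  36]
 [ 41  33  29  37  39  28   9   5  11  12  24  37  40  35  36  34  34]
 [ 34  36  36  28  56 228 255 255 255 254 199  26  30  37  34  37  36]
 [ 36  39  35  27 255 255 252 252 252 253 255 255  66  33  33  39  30]
 [ 40  35  32 164 255 252 252 252 252 252 252 253 255  19  35  41  36]
 [ 36  39  27 187 255 252 251 252 252 251 251 252 255   9  35  39  35]
 [ 36  36  28  73 253 254 251 252 252 251 252 245 255  24  30  37  31]
 [ 31  31  30 124 100 247 254 249 253 255 255 254 143  20  33  35  40]
 [ 37  32  30  96 121 109 107 172 190 192 159 143  91  37  32  31  32]
 [ 31  37  36  50 125 123 125 126 129 124 120 122  44  46  33  36  33]
 [ 34  41  39  32  53 112 130 132 131 134 132  76  18  32  40  37  38]
 [ 32  32  31  41  39  25  22  70  68  59  20  33  33  41  31  33  38]
 [ 38  35  36  37  36  35  36  32  34  37  33  31  34  35  39  35  32]
 [ 35  40  39  33  39  38  31  40  36  37  30  38  34  33  40  29  39]
 [ 35  37  38  38  30  35  36  38  35  35  35  42  34  33  35  38  36]]
0 [397.8 150.9] [462.5 272.3]
26.5 [398.9 144.7] [466.9 273.4]
```

```bash
python3 - <<'E'
from h import *
np.set_printoptions(precision=0,suppress=True)
w=cloud('side',np.load('pics/side0.npz')['d'])
for u,v in ((460,25),(433,22),(492,38),(434,80),(488,88),(540,30),(310,140),(335,220),(318,213)): print(u,v,w[v,u])
E
```

```text
460 25 [ 444. -846.  159.]
433 22 [  589. -1153.    -3.]
492 38 [ 323. -794.  161.]
434 80 [ 469. -665.   34.]
488 88 [ 283. -751.   -4.]
540 30 [ 203. -566.  327.]
310 140 [ 729. -165.   65.]
335 220 [558.  48.   8.]
318 213 [573. 125. 120.]
```

```bash
python3 -m creep '[[[285.7,299.2,-112],[0,0,0],1],[[285.7,299.2,-112],[0,0,0],1],[[285.7,299.2,-112],[0,0,0],1],[[285.7,299.2,-112],[0,0,0],1],[[285.7,299.2,-112],[0,0,0],1],[[285.7,299.2,-112],[0,0,0],1],[[285.7,299.2,-112],[0,0,0],1],[[285.7,299.2,-112],[0,0,0],1],[[285.7,299.2,-112],[0,0,0],1],[[285.7,299.2,-112],[0,0,0],1],[[285.7,299.2,-112],[0,0,0],1],[[285.7,299.2,-112],[0,0,0],1]]'
python3 - <<'E'
from h import *
s=arm.read_state();print({k:np.round(v,3) for k,v in s.items()})
snap('side','side1');snap('top','top1')
E
```

```text
clock: 1.1
position: [485.2, -291.0, 79.1]
ee_rot: [-0.411, -0.575, 0.575, 0.413]
contact_force: [-0.8, -0.4, -0.2]
gripper_width: 85.3
{'clock': np.float64(1.1), 'joints': array([-0.254,  0.394, -0.291, -0.   , -0.889, -0.989]), 'joint_vel': array([-0.058, -0.027, -0.006,  0.008, -0.019,  0.026]), 'joint_efforts': array([  1.244, -36.164,  15.87 ,   3.461,   0.085,  -0.124]), 'position': array([ 485.17 , -290.99 ,   79.128]), 'ee_rot': array([-0.411, -0.575,  0.575,  0.413]), 'contact_force': array([-0.755, -0.422, -0.16 ]), 'wrist_torque': array([0.008, 0.026, 0.05 ]), 'gripper_width': np.float64(85.262)}
```

View pics/side1.png

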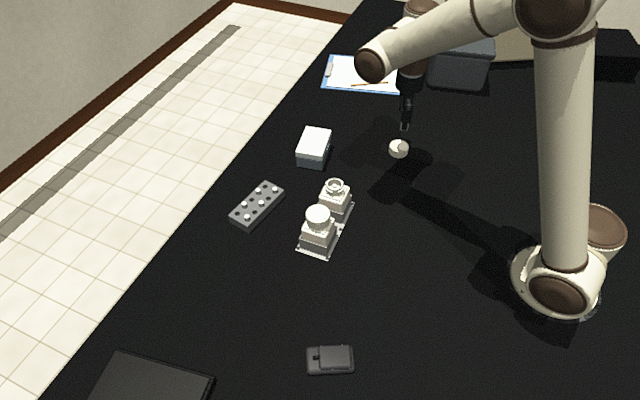

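The gripper is above the cap with its pads either side of it (side view, about (402,135)). Now I descend.

```bash
python3 -m creep '[[[0,0,-25],[0,0,0],1],[[0,0,-50],[0,0,0],1],[[0,0,-65],[0,0,0],1],[[0,0,-74],[0,0,0],1],[[0,0,-77],[0,0,0],1],[[0,0,-77],[0,0,0],1],[[0,0,-77],[0,0,0],1]]'
python3 - <<'E'
from h import *
s=arm.read_state();print({k:np.round(v,3) for k,v in s.items()})
im,d=snap('side','side2')
cv2.imwrite('pics/side2c.png',cv2.resize(im[80:180,350:450,::-1],None,fx=6,fy=6,interpolation=cv2.INTER_CUBIC))
E
```

```text
clock: 1.78
position: [484.5, -294.3, 4.7]
ee_rot: [0.414, 0.574, -0.574, -0.413]
contact_force: [-0.0, 0.6, 0.1]
gripper_width: 85.6
{'clock': np.float64(1.783), 'joints': array([-0.26 ,  0.49 , -0.364,  0.   , -0.715, -0.989]), 'joint_vel': array([ 0.007, -0.012,  0.007, -0.002,  0.002, -0.   ]), 'joint_efforts': array([-1.0600e-01, -3.8176e+01,  1.3006e+01,  2.8920e+00, -1.1000e-02,
        1.0000e-03]), 'position': array([ 484.454, -294.347,    4.732]), 'ee_rot': array([ 0.414,  0.574, -0.574, -0.413]), 'contact_force': array([-0.043,  0.616,  0.066]), 'wrist_torque': array([0.019, 0.01 , 0.008]), 'gripper_width': np.float64(85.636)}
```

View pics/side2c.png

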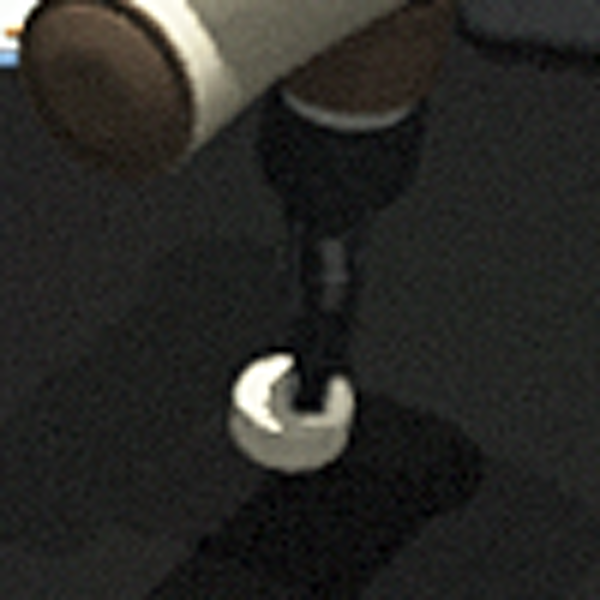

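```bash
python3 - <<'E'
from h import *
np.set_printoptions(precision=1,suppress=True)
for r in (42.5,50,57):
  for z in (4,10,17): print(r,z,proj('side',(484.5-.316*r,-294.3+.949*r,z)))
w=cloud('side',np.load('pics/side2.npz')['d']); print(w[134:150:2,402]); print(w[148,396:408:2])
E
```

```text
42.5 4 [398.2 159.1]
42.5 10 [398.5 157.7]
42.5 17 [398.8 156. ]
50 4 [398.3 160.8]
50 10 [398.6 159.4]
50 17 [398.9 157.7]
57 4 [398.4 162.4]
57 10 [398.6 161. ]
57 17 [398.9 159.3]
[[ 467.6 -222.3  131.6]
 [ 467.2 -225.5  121.8]
 [ 467.5 -233.   108.2]
 [ 464.3 -220.9  111.5]
 [ 464.2 -226.2   99.6]
 [ 465.8 -241.    79. ]
 [ 464.4 -239.1   73.2]
 [ 464.  -243.    62.1]]
[[ 488.9 -281.    20.9]
 [ 475.9 -244.1   56.8]
 [ 469.8 -242.8   60.1]
 [ 464.  -243.    62.1]
 [ 459.5 -251.1   56.9]
 [ 460.8 -295.3   19.1]]
```

```bash
python3 - <<'E'
from h import *
np.set_printoptions(precision=1,suppress=True)
w=cloud('side',np.load('pics/side1.npz')['d']); p=w[100:150,385:420].reshape(-1,3); 
q=p[(p[:,2]>30)]; print('s1',q[np.argsort(q[:,2])[:8]])
w=cloud('top',np.load('pics/top1.npz')['d']);p=w[230:320,420:520].reshape(-1,3);q=p[p[:,2]>32];print('t1',q[np.argsort(q[:,2])[:8]])
for n in('side','top'):
  im,d=snap(n,n+'3');w=cloud(n,d)
  b=w[80:180,350:450] if n=='side' else w[230:320,420:520]
  p=b.reshape(-1,3);q=p[p[:,2]>32];print(n,q[np.argsort(q[:,2])[:8]])
a=cv2.imread('pics/side3.png')[80:180,350:450];b=cv2.imread('pics/top3.png')[210:310,420:520]
cv2.imwrite('pics/c3.png',cv2.resize(np.hstack([a,b]),None,fx=4,fy=4,interpolation=cv2.INTER_CUBIC))
E
```

```text
s1 [[ 470.7 -243.7  128.5]
 [ 468.  -244.5  128.9]
 [ 475.8 -240.6  129.2]
 [ 505.2 -327.1  129.6]
 [ 462.6 -245.6  129.8]
 [ 465.  -243.5  130.6]
 [ 459.7 -245.4  130.9]
 [ 472.7 -239.6  131. ]]
t1 [[571.4 -90.4 392.9]
 [572.8 -90.9 395.9]
 [551.7 -75.9 398. ]
 [572.8 -90.9 400.4]
 [574.2 -90.9 400.5]
 [553.3 -76.1 402.2]
 [550.5 -74.7 402.2]
 [567.2 -84.6 402.3]]
side [[ 431.3 -676.8   32.4]
 [ 434.6 -675.4   32.4]
 [ 478.9 -663.3   32.4]
 [ 457.5 -665.3   32.6]
 [ 426.5 -670.6   33.4]
 [ 437.7 -672.4   33.4]
 [ 468.8 -666.    33.4]
 [ 465.4 -666.4   34. ]]
top [[ 447.3 -266.2  297.8]
 [ 577.   -94.   335.8]
 [ 556.3 -192.6  337.1]
 [ 575.5  -93.3  338.1]
 [ 556.4 -193.   339.8]
 [ 573.9  -92.7  340.3]
 [ 578.6  -94.   341.3]
 [ 554.9 -191.9  342.1]]
```

View pics/c3.png

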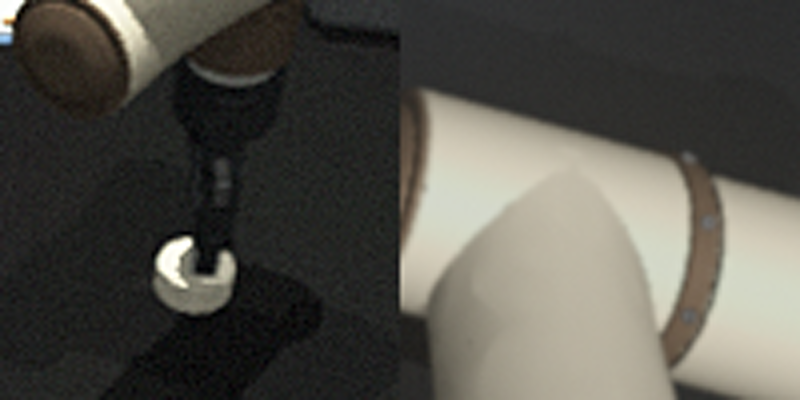

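The visible finger ends at about (401,148), and depth puts it near z≈57, although the TCP reads 4.7. That doesn't match. Closing the jaws is harmless either way and will show whether the pads are at cap height.

```bash
python3 -m creep '[[[0,0,0],[0,0,0],0.45],[[0,0,0],[0,0,0],0.4],[[0,0,0],[0,0,0],0.35],[[0,0,0],[0,0,0],0.3],[[0,0,0],[0,0,0],0.2],[[0,0,0],[0,0,0],0.2],[[0,0,0],[0,0,0],0.2]]'
python3 - <<'E'
from h import *
s=arm.read_state();print({k:np.round(v,3) for k,v in s.items()})
im,d=snap('side','side4')
cv2.imwrite('pics/side4c.png',cv2.resize(im[80:180,350:450,::-1],None,fx=6,fy=6,interpolation=cv2.INTER_CUBIC))
E
```

```text
clock: 2.52
position: [484.0, -293.5, 3.7]
ee_rot: [-0.413, -0.574, 0.574, 0.413]
contact_force: [-0.2, 0.3, 0.1]
gripper_width: 51.6
{'clock': np.float64(2.517), 'joints': array([-0.259,  0.492, -0.365,  0.   , -0.715, -0.989]), 'joint_vel': array([-0.001,  0.001,  0.002, -0.   ,  0.002,  0.   ]), 'joint_efforts': array([ 3.0000e-03, -3.8903e+01,  1.3292e+01,  2.9530e+00, -1.0000e-03,
        0.0000e+00]), 'position': array([ 483.976, -293.466,    3.674]), 'ee_rot': array([-0.413, -0.574,  0.574,  0.413]), 'contact_force': array([-0.219,  0.301,  0.136]), 'wrist_torque': array([0.068, 0.038, 0.019]), 'gripper_width': np.float64(51.609)}
```

View pics/side4c.png

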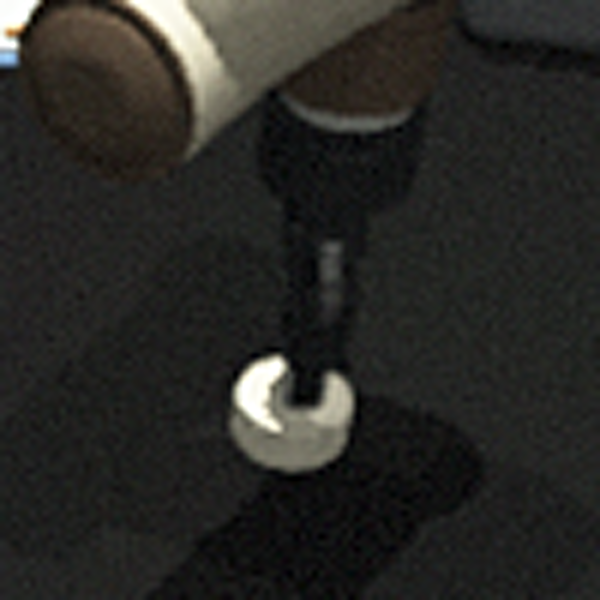

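The jaws passed 60 mm without touching the cap, so the fingers really are above it. I'll measure the real fingertip height from depth.

```bash
python3 - <<'E'
from h import *
np.set_printoptions(precision=1,suppress=True)
for t in('side0','side4','side3'):
    f=np.load(f'pics/{t}.npz');w=cloud('side',f['d'])
    b=w[0:90,500:560] if t=='side0' else w[100:165,385:420]
    p=b.reshape(-1,3);q=p[(p[:,2]>32)&(p[:,1]>-700)];q=q[np.argsort(q[:,2])];print(t,q[:300:20])
for r in (25,42):
  for z in (30,40,50,60):
    print(r,z,proj('side',(484-.316*r,-293.5+.949*r,z)),proj('side',(484+.316*r,-293.5-.949*r,z)))
E
```

```text
side0 [[ 178.  -548.1  240.3]
 [ 205.1 -629.3  244.7]
 [ 222.1 -637.8  249.5]
 [ 176.7 -542.2  253.6]
 [ 201.8 -638.2  257. ]
 [ 179.1 -538.8  261.3]
 [ 180.1 -539.1  264.1]
 [ 222.  -634.8  267.2]
 [ 193.8 -543.6  271. ]
 [ 192.3 -543.9  274.3]
 [ 217.2 -632.8  278.8]
 [ 225.5 -633.7  286. ]
 [ 220.6 -627.9  289.9]
 [ 232.3 -650.7  292. ]
 [ 173.4 -547.8  294.9]]
side4 [[ 479.3 -262.3   40.2]
 [ 496.6 -311.9   54.7]
 [ 470.9 -256.2   60.6]
 [ 493.6 -314.3   73.9]
 [ 464.8 -239.5   96.2]
 [ 475.3 -232.   102.4]
 [ 462.5 -233.7  113.1]
 [ 460.  -232.4  118.8]
 [ 459.9 -270.5  122.6]
 [ 487.8 -271.   127.9]
 [ 453.2 -232.7  131.9]
 [ 496.5 -295.4  136.6]
 [ 465.4 -230.1  140.9]
 [ 468.4 -248.4  144. ]
 [ 468.2 -227.4  145.7]]
side3 [[ 467.2 -247.5   53.1]
 [ 466.  -237.7   65.9]
 [ 461.3 -238.    75.2]
 [ 469.1 -222.   101.2]
 [ 456.  -235.   106.7]
 [ 463.2 -227.8  110. ]
 [ 469.6 -216.5  117. ]
 [ 481.2 -251.8  122.5]
 [ 486.5 -256.9  127.9]
 [ 462.2 -223.5  132.5]
 [ 460.1 -224.4  136.2]
 [ 458.6 -277.3  140. ]
 [ 461.7 -285.8  143.6]
 [ 473.1 -223.9  146.8]
 [ 458.4 -231.5  149.4]]
25 30 [399.3 149.2] [398.9 138.4]
25 40 [399.7 146.8] [399.3 136. ]
25 50 [400.2 144.4] [399.8 133.5]
25 60 [400.6 141.9] [400.2 131.1]
42 30 [399.4 153. ] [398.8 134.8]
42 40 [399.9 150.6] [399.2 132.4]
42 50 [400.3 148.2] [399.6 130. ]
42 60 [400.8 145.7] [400.1 127.5]
```

Depth puts the fingertips about 49 mm above the TCP reading when open and about 40 mm above at 52 mm opening. That is roughly 36 mm higher than the text implies. I'll trust the cameras and contact: open to about 70 mm and descend in steps, checking each one.

```bash
python3 -m creep '[[[0,0,0],[0,0,0],0.7],[[0,0,0],[0,0,0],0.7],[[0,0,0],[0,0,0],0.7],[[0,0,-8],[0,0,0],0.7],[[0,0,-16],[0,0,0],0.7],[[0,0,-22],[0,0,0],0.7],[[0,0,-25],[0,0,0],0.7],[[0,0,-25],[0,0,0],0.7]]'
python3 - <<'E'
from h import *
np.set_printoptions(precision=1,suppress=True)
im,d=snap('side','side5')
cv2.imwrite('pics/side5c.png',cv2.resize(im[80:180,350:450,::-1],None,fx=6,fy=6,interpolation=cv2.INTER_CUBIC))
w=cloud('side',d);p=w[100:165,385:420].reshape(-1,3);q=p[(p[:,2]>8)&(p[:,1]>-258)];q=q[np.argsort(q[:,2])];print(q[:60:5])
E
```

```text
clock: 3.23
position: [483.0, -293.2, -22.7]
ee_rot: [-0.412, -0.574, 0.574, 0.414]
contact_force: [-0.7, -0.0, -0.3]
gripper_width: 72.4
[[ 459.4 -255.9   24. ]
 [ 472.2 -243.7   29.9]
 [ 464.4 -247.2   33.9]
 [ 477.5 -247.7   36.9]
 [ 474.4 -247.2   38.4]
 [ 471.  -244.7   41.8]
 [ 467.5 -241.6   45.8]
 [ 466.8 -248.5   48.3]
 [ 469.  -244.1   51.3]
 [ 480.5 -244.6   66.8]
 [ 463.7 -227.7   71.1]
 [ 452.5 -229.8   73.5]]
```

View pics/side5c.png

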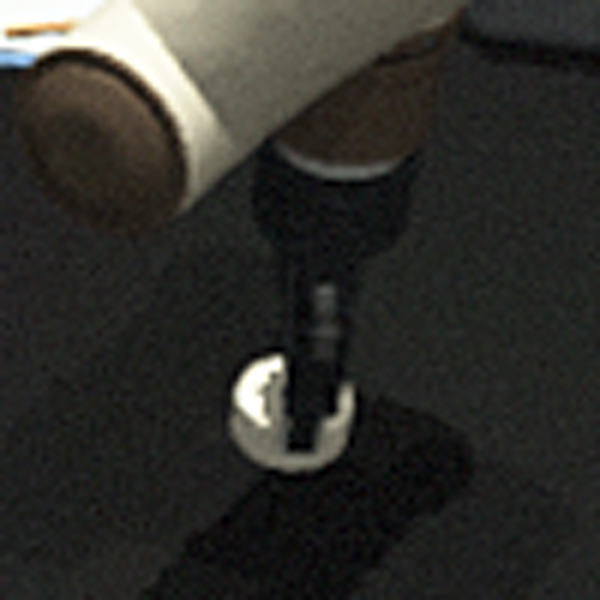

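The finger now covers the cap's front, with its tip at crop (300,452), image (400,155). That is z≈20, so the offset at this opening is about 43 mm. I'll go 12 mm lower and close.

```bash
python3 -m creep '[[[0,0,-4],[0,0,0],0.7],[[0,0,-8],[0,0,0],0.7],[[0,0,-11],[0,0,0],0.7],[[0,0,-12],[0,0,0],0.7],[[0,0,-12],[0,0,0],0.7]]'
python3 - <<'E'
from h import *
im,d=snap('side','side6')
cv2.imwrite('pics/side6c.png',cv2.resize(im[80:180,350:450,::-1],None,fx=5,fy=5,interpolation=cv2.INTER_CUBIC))
E
```

```text
clock: 3.7
position: [483.7, -293.4, -33.7]
ee_rot: [-0.413, -0.574, 0.574, 0.413]
contact_force: [0.5, -0.1, 0.3]
gripper_width: 72.8
```

View pics/side6c.png

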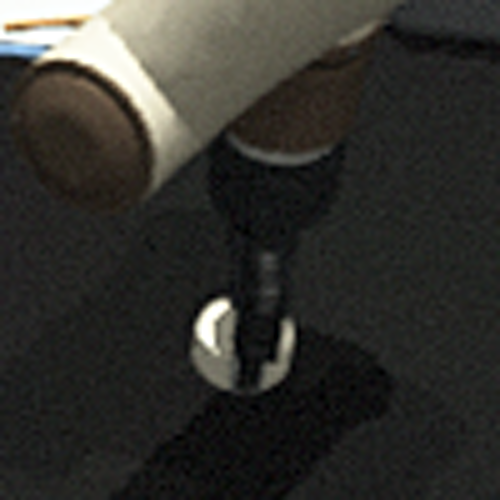

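```bash
python3 -m creep '[[[0,0,0],[0,0,0],0.3],[[0,0,0],[0,0,0],0.3],[[0,0,0],[0,0,0],0.3],[[0,0,0],[0,0,0],0.3],[[0,0,0],[0,0,0],0.3],[[0,0,0],[0,0,0],0.3],[[0,0,0],[0,0,0],0.7],[[0,0,0],[0,0,0],0.7],[[0,0,0],[0,0,0],0.7],[[0,0,0],[0,0,0],0.7]]'
python3 -c "
from h import *
s=arm.read_state();print(s['wrist_torque'],s['joints'])"
```

```text
clock: 4.58
position: [483.6, -293.4, -33.7]
ee_rot: [-0.413, -0.574, 0.574, 0.414]
contact_force: [1.0, -0.3, 0.5]
gripper_width: 72.7
[-0.03447151 -0.04687714 -0.00258691] [-2.58942064e-01  5.47125017e-01 -3.92122453e-01 -1.77552580e-04
 -6.32447481e-01 -9.89088874e-01]
```

```bash
python3 -m creep '[[[0,0,0],[0,0,0.12],0.7],[[0,0,0],[0,0,0.24],0.7],[[0,0,0],[0,0,0.36],0.7],[[0,0,0],[0,0,0.48],0.7],[[0,0,0],[0,0,0.6],0.7],[[0,0,0],[0,0,0.72],0.7],[[0,0,0],[0,0,0.84],0.7],[[0,0,0],[0,0,0.96],0.7],[[0,0,0],[0,0,1.08],0.7],[[0,0,0],[0,0,1.2],0.7],[[0,0,0],[0,0,1.32],0.7],[[0,0,0],[0,0,1.44],0.7]]'
python3 -m creep '[[[0,0,0],[0,0,0.1],0.7],[[0,0,0],[0,0,0.1],0.5],[[0,0,0],[0,0,0.1],0.3],[[0,0,0],[0,0,0.1],0.2],[[0,0,0],[0,0,0.1],0.2],[[0,0,0],[0,0,0.1],0],[[0,0,0],[0,0,0.1],-0.5],[[0,0,0],[0,0,0.1],-1],[[0,0,0],[0,0,0.1],-1]]'
python3 -c "
from h import *
s=arm.read_state();print(s['wrist_torque'],s['joints'])"
```

```text
clock: 5.58
position: [483.8, -293.4, -33.6]
ee_rot: [-0.07, 0.704, -0.704, 0.07]
contact_force: [-0.0, 0.3, -0.1]
gripper_width: 72.4
clock: 6.33
position: [484.2, -293.6, -33.0]
ee_rot: [0.103, -0.7, 0.7, -0.103]
contact_force: [-0.0, 0.8, 4.8]
gripper_width: 58.3
[ 0.20355776  0.19467104 -0.08828867] [-2.58885365e-01  5.46223627e-01 -3.91353659e-01  1.25984779e-04
 -6.32767163e-01  5.50497768e-01]
```

The jaws stopped at 58 mm, so the cap is gripped. Now lift and check.

```bash
python3 -m creep '[[[0,0,10],[0,0,0],-1],[[0,0,30],[0,0,0],-1],[[0,0,60],[0,0,0],-1],[[0,0,100],[0,0,0],-1],[[0,0,140],[0,0,0],-1],[[0,0,160],[0,0,0],-1],[[0,0,160],[0,0,0],-1],[[0,0,160],[0,0,0],-1]]'
python3 - <<'E'
from h import *
im,d=snap('side','side7')
cv2.imwrite('pics/side7c.png',cv2.resize(im[60:180,330:450,::-1],None,fx=5,fy=5,interpolation=cv2.INTER_CUBIC))
E
```

```text
clock: 7.0
position: [484.3, -293.4, 128.1]
ee_rot: [0.102, -0.699, 0.7, -0.104]
contact_force: [-0.2, -0.5, -1.5]
gripper_width: 58.4
```

View pics/side7c.png

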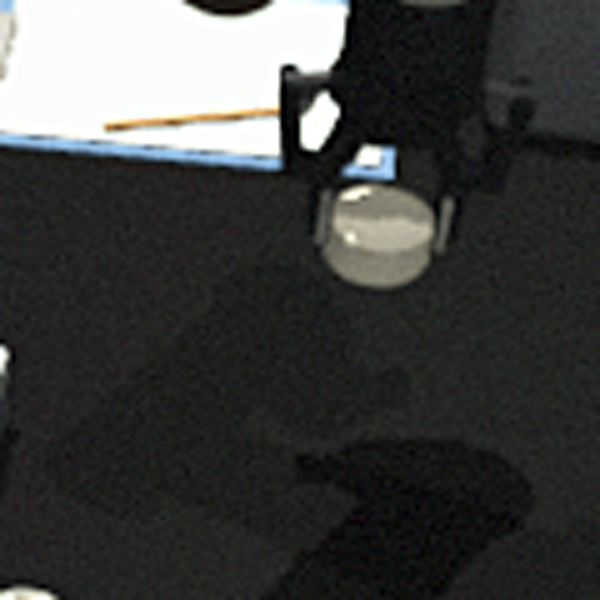

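The cap is held level between the pads, centred at about (406,107), with its lower edge just below the tips. Now I carry it over the jar.

```bash
python3 -m creep '[[[93.3,302.5,0],[0,0,0],-1],[[93.3,302.5,0],[0,0,0],-1],[[93.3,302.5,0],[0,0,0],-1],[[93.3,302.5,0],[0,0,0],-1],[[93.3,302.5,0],[0,0,0],-1],[[93.3,302.5,0],[0,0,0],-1],[[93.3,302.5,0],[0,0,0],-1],[[93.3,302.5,0],[0,0,0],-1],[[93.3,302.5,-10],[0,0,0],-1],[[93.3,302.5,-20],[0,0,0],-1],[[93.3,302.5,-20],[0,0,0],-1],[[93.3,302.5,-20],[0,0,0],-1]]'
python3 - <<'E'
from h import *
np.set_printoptions(precision=3,suppress=True)
im,d=snap('side','side8')
cv2.imwrite('pics/side8c.png',cv2.resize(im[110:250,270:410,::-1],None,fx=5,fy=5,interpolation=cv2.INTER_CUBIC))
s=arm.read_state();print(s['position'],s['contact_force'],s['wrist_torque'],s['joints'])
p=s['position']; print(proj('side',(p[0],p[1],p[2]+33.3)),proj('side',(p[0],p[1],p[2]+59.8)),proj('side',(577.3,9,108)))
E
```

```text
clock: 8.05
position: [575.5, 7.7, 104.6]
ee_rot: [0.104, -0.699, 0.7, -0.101]
contact_force: [-0.3, -1.3, 0.3]
gripper_width: 58.4
[576.313   7.673 105.631] [-0.049  0.169 -0.315] [-0.043 -0.022 -0.015] [ 0.294  0.381 -0.233  0.    -0.959 -0.004]
[335.253 175.113] [335.467 167.825] [334.47  183.523]
```

View pics/side8c.png

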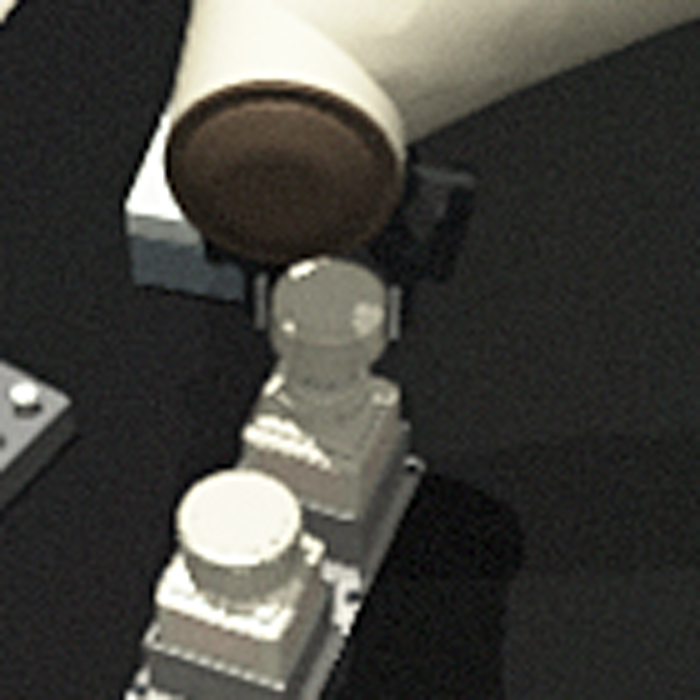

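The held cap is directly above the open jar at about (336,173). I'll descend to just above the collar.

```bash
python3 - <<'E'
from h import *
for n,bx in(('top',(275,218,305,250)),('side',(306,204,330,226))):
    w=cloud(n,np.load(f'pics/{n}0.npz')['d']);a,b,c,d=bx;p=w[b:d,a:c].reshape(-1,3);q=p[p[:,2]>112];print(n,np.median(q,0),len(q))
E
python3 -m creep '[[[0,0,-10],[0,0,0],-1],[[0,0,-20],[0,0,0],-1],[[0,0,-27],[0,0,0],-1],[[0,0,-31],[0,0,0],-1],[[0,0,-32],[0,0,0],-1],[[0,0,-32],[0,0,0],-1]]'
python3 -c "
from h import *
s=arm.read_state();print(s['position'],s['contact_force'],s['wrist_torque'])"
```

```text
top [574.35876029 124.60928565 123.31874466] 622
side [571.13471602 130.1114708  119.76329803] 397
clock: 8.6
position: [577.1, 8.8, 74.2]
ee_rot: [0.103, -0.7, 0.7, -0.103]
contact_force: [-0.8, -0.4, -1.2]
gripper_width: 58.5
[577.07967037   8.79818643  74.22662359] [-0.83498486 -0.43583509 -1.22846956] [ 0.01934141 -0.02023661 -0.05172731]
```

The full jar's top measures about 122.5 mm, so the jars stand on the 4 mm base plate. Resting on the hooks should therefore read z≈70.7, dropped in 65.7, locked 62.7 and hard bottom 58.2. Now the slow descent to contact.

```bash
python3 -m creep '[[[0,0,-1],[0,0,0],-1],[[0,0,-2],[0,0,0],-1],[[0,0,-3],[0,0,0],-1],[[0,0,-3.5],[0,0,0],-1],[[0,0,-3.5],[0,0,0],-1]]'
python3 -c "
from h import *
s=arm.read_state();print(s['position'],s['contact_force'],s['wrist_torque'])"
```

```text
clock: 9.02
position: [577.3, 9.0, 71.3]
ee_rot: [-0.103, 0.7, -0.7, 0.103]
contact_force: [-1.2, 0.4, -0.8]
gripper_width: 58.6
[577.30077793   9.03707406  71.26554747] [-1.20344769  0.44477363 -0.80744098] [ 0.0171307   0.03269113 -0.01962243]
```

```bash
python3 -m creep '[[[0,0,-0.5],[0,0,0],-1],[[0,0,-1],[0,0,0],-1],[[0,0,-1],[0,0,0],-1]]'
python3 -c "
from h import *
s=arm.read_state();print(s['position'],s['contact_force'],s['wrist_torque'])"
```

```text
clock: 9.27
position: [577.4, 9.0, 71.0]
ee_rot: [0.103, -0.7, 0.7, -0.103]
contact_force: [-2.0, 0.8, 4.4]
gripper_width: 58.7
[577.43938666   9.01926538  70.99414386] [-1.98272306  0.80177393  4.39359347] [0.11722498 0.47431299 0.00326322]
```

Contact: 4.4 N at z 71.0, so the cap rests on the hooks as predicted. Now I search for the gap, turning counterclockwise in small steps under light press.

```bash
cat > st.py <<'E'
from h import *
s=arm.read_state();print(s['position'].round(2),s['contact_force'].round(1),s['wrist_torque'].round(2),'j6',s['joints'][5].round(3))
E
python3 -m creep '[[[0,0,-0.3],[0,0,0.05],-1],[[0,0,-0.3],[0,0,0.1],-1],[[0,0,-0.3],[0,0,0.15],-1]]' >/dev/null; python3 st.py
python3 -m creep '[[[0,0,0],[0,0,0.05],-1],[[0,0,0],[0,0,0.1],-1],[[0,0,0],[0,0,0.15],-1]]'>/dev/null; python3 st.py
```

```text
[578.34   9.21  71.  ] [-1.   1.1  3.9] [ 0.17  0.2  -0.04] j6 0.148
[578.51   9.22  70.94] [0.  0.  3.9] [ 0.09  0.05 -0.06] j6 0.298
```

```bash
python3 -m creep '[[[0,0,-0.2],[0,0,0.05],-1],[[0,0,-0.2],[0,0,0.1],-1],[[0,0,-0.2],[0,0,0.15],-1]]' >/dev/null; python3 st.py
```

```text
[578.61   9.32  70.77] [0.6 0.2 2.3] [ 0.22 -0.01 -0.02] j6 0.448
```

```bash
python3 -m creep '[[[0,0,0],[0,0,0.05],-1],[[0,0,0],[0,0,0.1],-1],[[0,0,0],[0,0,0.15],-1]]'>/dev/null; python3 st.py
```

```text
[577.46   9.11  69.66] [ 0.4 -0.3  0.2] [-0.02  0.02 -0.  ] j6 0.598
```

```bash
python3 -m creep '[[[0,0,0],[0,0,0.05],-1],[[0,0,0],[0,0,0.1],-1],[[0,0,0],[0,0,0.15],-1]]'>/dev/null; python3 st.py
```

```text
[577.17   9.1   69.42] [-0.   0.   0.2] [ 0.41  0.11 -0.33] j6 0.748
```

Between j6 0.45 and 0.60 the height fell to the commanded value and the force vanished, so the cap has dropped between the hooks. At 0.75 a torque of −0.33 N m shows a lug meeting a hook's side. I'll back off to mid-gap and lower to confirm.

```bash
python3 -m creep '[[[0,0,0],[0,0,-0.06],-1],[[0,0,0],[0,0,-0.11],-1],[[0,0,-1],[0,0,-0.11],-1],[[0,0,-2],[0,0,-0.11],-1],[[0,0,-2.5],[0,0,-0.11],-1],[[0,0,-2.5],[0,0,-0.11],-1]]'>/dev/null; python3 st.py
```

```text
[577.1    8.98  66.89] [ 0.8  0.5 -0.6] [-0.07 -0.04  0.09] j6 0.637
```

Free descent to 66.9 confirms the drop. Now press.

```bash
python3 -m creep '[[[0,0,-1],[0,0,0],-1],[[0,0,-2],[0,0,0],-1],[[0,0,-3],[0,0,0],-1],[[0,0,-4],[0,0,0],-1],[[0,0,-5],[0,0,0],-1],[[0,0,-6],[0,0,0],-1],[[0,0,-6],[0,0,0],-1]]'>/dev/null; python3 st.py
```

```text
[577.5    8.99  62.31] [-3.3  2.   8.4] [ 0.14  0.86 -0.01] j6 0.636
```

```bash
python3 -m creep '[[[-0.2,0,-1],[0,0,0],-1],[[-0.4,0,-2],[0,0,0],-1],[[-0.5,0,-3],[0,0,0],-1],[[-0.5,0,-3.8],[0,0,0],-1],[[-0.5,0,-3.8],[0,0,0],-1]]'>/dev/null; python3 st.py
```

```text
[577.59   8.98  59.84] [-4.3  0.6 13.2] [ 0.18  1.27 -0.  ] j6 0.636
```

```bash
python3 -m creep '[[[-0.2,0,-0.5],[0,0,0],-1],[[-0.3,0,-0.9],[0,0,0],-1],[[-0.3,0,-0.9],[0,0,0],-1]]'>/dev/null; python3 st.py
python3 -m creep '[[[0,0,0],[0,0,-0.04],-1],[[0,0,0],[0,0,-0.08],-1],[[0,0,0],[0,0,-0.12],-1]]'>/dev/null; python3 st.py
```

```text
[577.63   9.    59.34] [-4.5 -0.1 14.8] [ 0.14  1.28 -0.01] j6 0.635
[578.63   8.98  59.72] [-1.6 -0.4 13.6] [-0.1   0.7   0.06] j6 0.514
```

```bash
python3 -m creep '[[[0,0,-0.5],[0,0,-0.04],-1],[[0,0,-0.5],[0,0,-0.08],-1],[[0,0,-0.5],[0,0,-0.12],-1]]'>/dev/null; python3 st.py
```

```text
[578.89   8.92  59.43] [-1.4 -0.4 13.8] [-0.23  0.74  0.13] j6 0.394
```

```bash
python3 -m creep '[[[0,0,0],[0,0,-0.04],-1],[[0,0,0],[0,0,-0.08],-1],[[0,0,0],[0,0,-0.12],-1]]'>/dev/null; python3 st.py
```

```text
[578.84   8.85  59.41] [-1.6 -0.4 13.2] [-0.29  0.81  0.07] j6 0.274
```

```bash
python3 -m creep '[[[0,0,0],[0,0,-0.04],-1],[[0,0,0],[0,0,-0.08],-1],[[0,0,0],[0,0,-0.12],-1]]'>/dev/null; python3 st.py
```

```text
[578.78   8.81  59.39] [-2.3 -0.8 13.5] [-0.22  0.74  0.12] j6 0.154
```

```bash
python3 -m creep '[[[0,0,0],[0,0,-0.04],-1],[[0,0,0],[0,0,-0.08],-1],[[0,0,0],[0,0,-0.12],-1],[[0,0,0],[0,0,-0.16],-1],[[0,0,0],[0,0,-0.2],-1]]'>/dev/null; python3 st.py
```

```text
[578.91   8.82  59.42] [-2.6 -1.  13.3] [-0.27  0.73  0.12] j6 -0.046
```

```bash
python3 -m creep '[[[0,0,0],[0,0,-0.03],-1],[[0,0,0],[0,0,-0.06],-1]]'>/dev/null; python3 st.py
```

```text
[578.83   8.81  59.38] [-2.3 -1.  13.9] [-0.29  0.84  0.13] j6 -0.105
```

```bash
python3 -m creep '[[[0,0,0],[0,0,-0.03],-1],[[0,0,0],[0,0,-0.06],-1]]'>/dev/null; python3 st.py
```

```text
[578.87   8.81  59.39] [-2.3 -1.2 13.3] [-0.29  0.74  0.14] j6 -0.165
```

```bash
python3 -m creep '[[[0,0,0],[0,0,-0.03],-1],[[0,0,0],[0,0,-0.06],-1]]'>/dev/null; python3 st.py
```

```text
[578.98   8.84  59.44] [-2.3  0.3 13.5] [-0.28  0.76  0.13] j6 -0.225
```

```bash
python3 -m creep '[[[0,0,0],[0,0,-0.025],-1],[[0,0,0],[0,0,-0.05],-1]]'>/dev/null; python3 st.py
```

```text
[578.9    8.96  59.39] [-1.3 -0.6 13.3] [-0.06  0.73  0.34] j6 -0.275
```

```bash
python3 -m creep '[[[0,0,0],[0,0,-0.02],-1],[[0,0,0],[0,0,-0.04],-1]]'>/dev/null; python3 st.py
```

```text
[579.18   9.    59.43] [-1.9 -1.2 13.4] [-0.11  0.65  0.3 ] j6 -0.314
```

```bash
python3 -m creep '[[[0,0,0],[0,0,-0.015],-1],[[0,0,0],[0,0,-0.03],-1]]'>/dev/null; python3 st.py
```

```text
[579.24   9.1   59.45] [-2.2 -0.1 13.3] [0.11 0.78 0.35] j6 -0.344
```

```bash
python3 -m creep '[[[0,0,0],[0,0,-0.015],-1],[[0,0,0],[0,0,-0.015],-1]]'>/dev/null; python3 st.py
```

```text
[578.99   9.17  59.43] [-3.   0.4 13.6] [0.1  0.8  0.34] j6 -0.359
```

```bash
python3 -m creep '[[[0,0,0],[0,0,-0.015],-1],[[0,0,0],[0,0,-0.015],-1]]'>/dev/null; python3 st.py
```

```text
[578.72   9.22  59.41] [-3.   0.8 14.7] [0.23 0.97 0.48] j6 -0.373
```

```bash
python3 -m creep '[[[0,0,0],[0,0,-0.01],-1],[[0,0,0],[0,0,-0.01],-1]]'>/dev/null; python3 st.py
```

```text
[578.63   9.24  59.43] [-2.7  0.8 14.1] [0.3  1.12 0.62] j6 -0.383
```

Torque is rising steeply, 0.62 N m with about 0.14 N m per 0.01 rad, so this is the firm end stop after about 58°. I'll unload the twist and ease the press to see where the cap comes to rest.

```bash
python3 -m creep '[[[0,0,0],[0,0,0.015],-1],[[0,0,1],[0,0,0.03],-1],[[0,0,2],[0,0,0.03],-1],[[0,0,3],[0,0,0.03],-1],[[0,0,4],[0,0,0.03],-1],[[0,0,4],[0,0,0.03],-1]]'>/dev/null; python3 st.py
```

```text
[578.57   9.36  62.16] [-0.8  1.1  8.3] [0.27 0.27 0.04] j6 -0.354
```

```bash
python3 -m creep '[[[0,0,0.7],[0,0,0],-1],[[0,0,1.5],[0,0,0],-1],[[0,0,2],[0,0,0],-1],[[0,0,2],[0,0,0],-1]]'>/dev/null; python3 st.py
```

```text
[578.23   9.35  63.06] [3.4 1.2 6.3] [ 0.18 -0.43  0.18] j6 -0.354
```

```bash
python3 -m creep '[[[0,0,0.5],[0,0,0],-1],[[0,0,0.8],[0,0,0],-1],[[0,0,0.8],[0,0,0],-1]]'>/dev/null; python3 st.py
```

```text
[577.8    9.3   63.19] [3.9 1.1 2.8] [ 0.19 -1.14  0.07] j6 -0.354
```

Height stays at 63.2 while the force falls from 6.3 to 2.8 N, so the collar is holding the cap. I'll relax the sideways load and open.

```bash
python3 -m creep '[[[0.5,0,0.3],[0,0,0],-1],[[0.8,0,0.5],[0,0,0],-1],[[0.8,0,0.5],[0,0,0],-1]]'>/dev/null; python3 st.py
python3 -m creep '[[[0,0,0],[0,0,0],0.5],[[0,0,0],[0,0,0],0.7],[[0,0,0],[0,0,0],0.8],[[0,0,0],[0,0,0],0.8],[[0,0,0],[0,0,0],0.8]]'; python3 st.py
```

```text
[577.49   9.17  63.13] [3.9 0.9 2.7] [ 0.34 -1.1   0.03] j6 -0.354
clock: 16.93
position: [576.3, 8.7, 62.8]
ee_rot: [-0.02, -0.707, 0.707, 0.021]
contact_force: [0.4, 1.2, 0.4]
gripper_width: 76.9
[576.32   8.74  62.8 ] [0.4 1.2 0.4] [-0.   -0.01  0.05] j6 -0.354
```

Released. Retreat upwards and inspect.

```bash
python3 -m creep '[[[0,0,10],[0,0,0],0.8],[[0,0,30],[0,0,0],0.8],[[0,0,60],[0,0,0],0.8],[[0,0,100],[0,0,0],0.8],[[-30,-40,120],[0,0,0],0.8],[[-60,-80,120],[0,0,0],0.8],[[-80,-120,120],[0,0,0],0.8],[[-100,-160,120],[0,0,0],0.8],[[-120,-200,120],[0,0,0],0.8],[[-140,-240,120],[0,0,0],0.8],[[-140,-240,120],[0,0,0],0.8],[[-140,-240,120],[0,0,0],0.8]]'
python3 - <<'E'
from h import *
np.set_printoptions(precision=1,suppress=True)
ims=[]
for n in('side','top'):
    im,d=snap(n,n+'9');w=cloud(n,d)
    b={'top':((275,215,308,252),(326,215,362,252)),'side':((304,200,330,226),(322,168,350,196))}[n]
    for a,c,e,f in b:
        p=w[c:f,a:e].reshape(-1,3);q=p[(p[:,2]>114)&(p[:,2]<128)];print(n,np.median(q,0),len(q),q[:,2].std())
    c=im[150:270,260:380] if n=='side' else im[180:300,260:380]
    ims.append(c[:,:,::-1])
cv2.imwrite('pics/c9.png',cv2.resize(np.hstack(ims),None,fx=3.3,fy=3.3,interpolation=cv2.INTER_CUBIC))
E
```

```text
clock: 17.93
position: [434.4, -234.4, 184.2]
ee_rot: [-0.022, -0.707, 0.707, 0.023]
contact_force: [0.8, 0.4, -0.3]
gripper_width: 76.9
side [571.5 128.9 120. ] 380 1.785373740978547
side [574.8  14.1 119.9] 323 1.8939859719688945
top [574.4 124.6 123.3] 620 1.560881651355172
top [578.    8.9 123.5] 613 1.6445489397308308
```

View pics/c9.png

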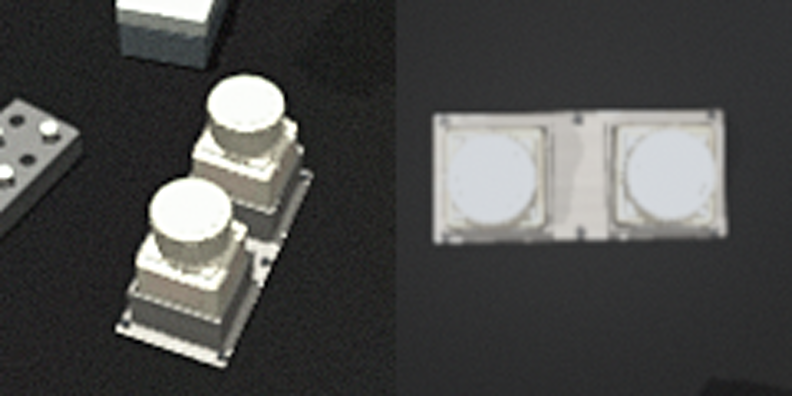

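Both caps stand level and at the same height: 123.5 against 123.3 mm in the top view, 119.9 against 120.0 mm in the side view. An unlocked cap would stand 3 mm higher. Both jars are upright in their pockets, in the side crop at (247,110) and (190,210), and the gripper is clear. I'm handing the job in.

```bash
python3 -c "
from bench import arm
print(arm.job_done(), arm.read_state()['clock'])"
```

```text
the job is handed in; nothing more can be done
the job is handed in; nothing more can be done
```

The jar is shut and its cap is locked. I handed the job in just after 18 s on the robot's clock, with the gripper open and clear of everything.

**What I did:**
- I gripped the cap across two directions to centre it, then set it on the hooks at about 4 N.
- I turned it counterclockwise until it dropped into the gap, and a free descent of about 4 mm confirmed the drop.
- I pressed with about 13–15 N and turned it clockwise about 58° to the firm end stop, where the twist reached 0.62 N m.
- I then eased off the press and twist and let go.

**Last checks:**
- **Lock:** while I eased off, the cap's height held at about 63.2 mm on the TCP reading as the press fell from 6.3 to 2.8 N. I had predicted 62.7 mm.
- **Height:** after release its top is level with the full jar's in both views: 123.5 against 123.3 mm (top) and 119.9 against 120.0 mm (side). An unlocked cap would stand 3 mm higher.
- **Surroundings:** both jars stand in their pockets, and nothing else was touched.

**What disagreed:**
- **TCP height:** the fingertips were about 36 mm higher than the TCP reading and the text imply. My first grasp therefore closed above the cap without touching it, and I then worked from camera heights and contact.
- **Camera heights:** the two cameras differ by about 3.5 mm in absolute height, so I relied on comparing the two jars within each view.
- **Contact force:** I could not measure the force between cap and jar directly. From the press and twist I estimate at most about 39 N at the end stop, under the 50 N limit.

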